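# Close the sprung cover of the bench power unit

### The arm

A 6-joint arm with a two-finger parallel gripper is mounted at the origin on a cart in front of the work surface, level with it; the furniture and walls round the work are solid. World frame = base frame: x ahead of the robot, y to its left, z up, the work surface at z = 0. Lengths are in m, angles in rad, forces in N, time in s.
With the tool pointing down it reaches from about 0.375 to 0.9 m from the base axis. Payload 3.1 kg.
Tool frame: the origin (TCP) lies between the finger pads; the fingertips stand robot.finger_overhang ahead of it and the grasp point (between the pads) lies 3 mm ahead of it (robot.finger_overhang is the distance from the TCP to the fingertips, in m); z points along the fingers, y is the line along which they close (so a half turn about z gives the same grasp; the last joint's range is limited). The gripper opens to 87 mm and grips with 3 to 60 N. Pads are 19 mm wide; open, the fingers measure 117 mm over their backs; the gripper's body (75 mm by 190 mm) begins 51 mm behind the grasp point.
Start: joints at [1.034, 0.527, 1.433, -0, 1.181, -0.178], TCP at [0.219, 0.585, 0.245] pointing down, gripper open.
Joint ranges: [-3.08, 3.08], [-0.75, 2.2], [0.22, 2.44], [-1.43, 4.57], [0, 2.65], [-2.85, 2.85]. Speed limits (rad/s): [2.79, 2.79, 3.14, 3.14, 3.14, 3.14].

### API

Orientations are given as a unit quaternion [x, y, z, w].
In Python, from rig import get_obs, vision, hand_in, nets, robot gives the robot as it stands.
- The arm moves only by the tool apply_moves, never from a script. Its argument "series" is a list of rows, each an object with "offset": the shift along the world's x, y, z in cm, a list of three; "rot": the turn, a rotation vector about the world's x, y, z in degrees, a list of three. A call has 1 to 20 rows; each row is the pose to reach, as a shift and turn from the pose commanded when the call began; what a row does not reach only later rows make up. A row lasts 1/10 s, in which the tool goes at most 50 mm and 8.59 degrees, less where a joint would pass 70% of its speed; a pose out of reach is approached as far as the arm can. A call with a gripper value outside its range is refused whole. "hand" is the opening, from 0 (shut) to 1 (fully open), set as the call begins (left out, the last holds). The fingers move at their own pace and stop on an object; "newtons" is the grip in N (left out, the last holds). Time passes only in rows, so rows that repeat a pose let the fingers close. It gives the time, the measured TCP pose, the force, the opening and the grip force at its end, in the units of the state.
- get_obs(): the state, without advancing time (a new reading comes with each control period).
- vision.camera(name): name is "scene" or "side" or "wrist"; returns the picture (420x560x3 uint8, red, green, blue); there is no depth.
- vision.calibration(name): a dict with "K" (3x3 intrinsics, pixels), "k1" (the pictures are not rectified: a ray, as slopes to the right and down, at radius r is drawn at 1 + k1 r^2 times it, then the intrinsics apply), "R" (3x3) and "t" (3): a world point X has camera coordinates R X + t. Camera axes: x right, y down, z forward; pixel columns grow to the right and rows downward; lengths in m; the calibration is good to about 2 mm. A picture is of the moment at which its call begins: read the wrist's pose just before it. calibration takes no time and is no camera call; for the wrist camera it gives the pose at the moment of the call.
- hand_in(): hands the job in; it is judged then, once.
Trained networks look in the newest picture that a camera, given by its name, has taken for a name from the list of things; names that differ only in an ending like _2 or _b are one class to them, and where a whole thing is asked for, a point or a joint stands for the part that bears it (a point fixed in the world has none). Each returns a list of dicts, best first, with "conf" (0 to 1); they miss things now and then, are a little off and sometimes report something else, mostly with a low value. They report only what shows in the picture. A call takes as long as a camera call.
- nets.search_frame(camera, query): "centre" ([x, y, z] in m, in world coordinates, good to about 4 mm: the middle of the surface that is visible of it).
- nets.spot_point(camera, query): "centre" ([x, y, z] in m, in world coordinates, good to about 4 mm: a listed point, or the origin of a listed thing).
The state is a dict: "time": time; "q": joint angles; "joint_velocities": joint speeds; "joint_torque": joint torques, N m; "position": TCP position; "tool_rot": TCP orientation; "ft_force": force on the tool from outside, world axes, zero at the start; "moment": the same for the moment, N m; "grip_width": finger opening in m; "grip_force": force on a finger pad.
Only numpy, scipy, OpenCV 4.12 (cv2) and the standard library are available. Lean on these libraries where they do the work, as an engineer would, in place of code of your own. Each camera call takes 0.05 s, during which the arm holds its last target. There are 200 camera calls.

### The job

Lift the loose dust cap off the quarter-turn fastener on the bench power unit and stand it upright on the worktop, off the unit. Turn the fastener until the slot along its wing lines up with the two black marks on the cover panel, so that it can pass into the frame, then press the sprung panel fully home against the frame and finish while still holding it pressed down. Leave the other things on the bench where they are.

Things in the scene. Friction and masses are not known exactly. Their poses are not given: they have to be found in the camera images.
- unit: The bench power unit: a grey box, 170 (x) x 160 (y) x 64 mm high on four feet, fixed to the worktop, front (vents, switch) to its -x. Origin: centre of its underside, at worktop height. It carries the square aluminium cover panel, which floats on springs over the top frame.
- panel (a joint): Travel of the sprung cover panel in m, straight down: 0 = raised (top face 83 mm above the worktop), 0.010 = fully home on the frame (73 mm). 3 N start it, 8 N keep it home; let go, it springs up. If the fastener is more than about 0.16 rad out of line, the crossbar under it strikes the frame after 2 mm and the panel cannot go home.
- panel_top (a point): Centre of the panel's top face, on the fastener's axis; the aluminium panel is 118 x 118 x 6 mm, centred on the unit, with the unit's axes. Two black marks, each 22 x 4 mm, lie on it in front of and behind the fastener, along its x axis, 33 to 55 mm from the centre.
- fastener (a joint): Angle of the quarter-turn fastener in rad, anticlockwise from above; 0 = wing and slot lie along the two marks (the panel's x axis), so that it passes into the frame. It starts at 0.6 to 1.4 and must be turned clockwise. Stops lie at -0.35 and 1.75, none at 0; it stays where it is left (friction 0.04 N m).
- fastener_grip (a point): Point on the fastener's axis, 24 mm above the panel's top face; its x axis runs along the wing and turns with it. The wing is a black upright bar, 34 long x 10 wide, from 4 to 26 mm above the panel, a bright slot line along its top, on a steel disc 32 mm across, 4 mm high. Hidden under the cap at the start.
- cap: The dust cap: a loose grey plastic cup, mouth down, 50 mm across, 32 mm high, inside 43 mm across and 29 mm high, with a round grip stem 16 mm across on top, from 36 to 54 mm above the mouth; 35 to 70 g. It stands on the panel, over the fastener. Origin: centre of its mouth (its underside), z up.
- beaker: Glass beaker, 54 mm across, 67 mm high, loose, to be left alone. Origin: centre of its underside.
- brown_bottle: Brown bottle with black cap, 52 mm across, 105 mm high, loose, to be left alone. Origin: centre of its underside.
- petri_dish: Covered glass petri dish, 90 mm across, 18 mm high, loose, to be left alone. Origin: centre of its underside.

How it is judged:
On the way, in this order (a step that is already met when the one before it is completed fails the run):
1. the dust cap stands upright on the worktop, let go (height (world z) of cap below 0.006 m and angle between cap's own z axis and vertical below 0.15 rad and linear speed of cap below 0.03 m/s and contact force between the fingers and cap below 0.1 N), for 0.2 s.
2. the fastener's slot is lined up with the marks (within 0.2 rad) (value of joint fastener between -0.2 and 0.2 rad), for 0.2 s.
At the end, for the whole second after the job is handed in: The gripper is holding the panel pressed home (within 1.5 mm of the 10 mm travel, pushing with more than 3 N), the fastener is lined up with the marks within 0.2 rad, and the cap stands upright on the worktop, at rest and not touched (all of step 1 and all of step 2 and value of joint panel above 0.0085 m and contact force between any of the fingers, the arm and unit above 3 N); the arm keeps its last pose, push and grip.
It fails at once if the beaker, the brown bottle or the petri dish is moved by more than 30 mm or knocked over (distance of any of beaker, brown_bottle, petri_dish from where it was at the start of the episode above 0.03 m or angle between any of beaker, brown_bottle, petri_dish's own z axis and vertical above 0.5 rad).
It also fails if it takes over 48 s, if anything falls off the work surface, if the arm or the gripper's body presses on something with over 40 N, if the wrist force passes 120 N, or if a joint passes its speed limit or range.

## Working session

There is one attempt and no reset: what is moved stays moved. The work goes in short steps, Python scripts to look and compute and a tool call to move; the robot and the scene stay as the last step left them, time stands still between calls to the robot, and variables do not carry over. Pictures are saved under pics/ and viewed, at most 10 in all, crops included, and the job is handed in when it is done.

Besides the shell and the picture viewer there is one more tool, called after "Request:" in YAML: its name, and indented under it one key for each argument. apply_moves: Moves the arm, as the interface text tells. Its arguments: {"type":"object","properties":{"series":{"type":"array"},"hand":{"type":"number"},"newtons":{"type":"number"}},"required":["series"]}

```bash
mkdir -p pics; python3 - <<'E'
from rig import get_obs, vision, nets, robot
import cv2, numpy as np
o=get_obs(); print(o['time'],o['position'],o['tool_rot'],robot.finger_overhang)
ims=[]
for c in ("scene","side"):
    im=vision.camera(c); ims.append(im)
    for q in ("unit","panel_top","cap","beaker","brown_bottle","petri_dish"):
        r=nets.spot_point(c,q)[:1]
        print(c,q,[(np.round(d["centre"],4),round(d["conf"],2)) for d in r])
cv2.imwrite("pics/a.png",cv2.cvtColor(cv2.resize(np.vstack(ims),(800*7//10,840*7//10)),cv2.COLOR_RGB2BGR))
cv2.imwrite("pics/scene.png",ims[0][:,:,::-1])
print(get_obs()['time'])
E
```

```text
0.0 [0.21848848 0.58482469 0.24354113] [ 1.77952487e-01  9.84038452e-01 -1.04253508e-03 -3.87122504e-04] 0.022
scene unit [(array([ 5.335e-01, -2.570e-02,  5.000e-04]), 0.75)]
scene panel_top [(array([ 0.5291, -0.0287,  0.0858]), 0.62)]
scene cap [(array([ 0.5285, -0.0271,  0.0837]), 0.73)]
scene beaker [(array([ 5.000e-01,  3.029e-01, -4.000e-04]), 0.9)]
scene brown_bottle [(array([ 0.5275, -0.2403,  0.0016]), 0.64)]
scene petri_dish [(array([0.3703, 0.2468, 0.0026]), 0.57)]
side unit [(array([ 0.5299, -0.0186,  0.0021]), 0.89)]
side panel_top [(array([ 0.5304, -0.0235,  0.0831]), 0.96)]
side cap [(array([ 0.5314, -0.0225,  0.0832]), 0.85)]
side beaker [(array([0.5019, 0.3063, 0.0011]), 0.81)]
side brown_bottle [(array([ 0.5251, -0.2353, -0.005 ]), 0.91)]
side petri_dish []
0.7
```

View pics/a.png

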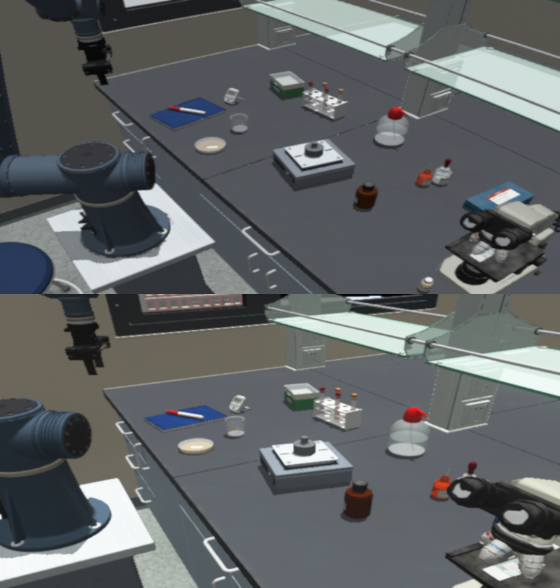

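The scene view shows the unit near (0.53, -0.024), with the cap on it. The worktop is clear at about y=0.15, between the unit and the beaker and dish. I'll move above the unit and look with the wrist camera.

Request:
apply_moves:
  series:
    - {"offset": [31, -61, 5], "rot": [0, 0, -70]}
    - {"offset": [31, -61, 5], "rot": [0, 0, -70]}
    - {"offset": [31, -61, 5], "rot": [0, 0, -70]}
    - {"offset": [31, -61, 5], "rot": [0, 0, -70]}
    - {"offset": [31, -61, 5], "rot": [0, 0, -70]}
    - {"offset": [31, -61, 5], "rot": [0, 0, -70]}
    - {"offset": [31, -61, 5], "rot": [0, 0, -70]}
    - {"offset": [31, -61, 5], "rot": [0, 0, -70]}
    - {"offset": [31, -61, 5], "rot": [0, 0, -70]}
    - {"offset": [31, -61, 5], "rot": [0, 0, -70]}
    - {"offset": [31, -61, 5], "rot": [0, 0, -70]}
    - {"offset": [31, -61, 5], "rot": [0, 0, -70]}
    - {"offset": [31, -61, 5], "rot": [0, 0, -70]}
    - {"offset": [31, -61, 5], "rot": [0, 0, -70]}
    - {"offset": [31, -61, 5], "rot": [0, 0, -70]}
    - {"offset": [31, -61, 5], "rot": [0, 0, -70]}
    - {"offset": [31, -61, 5], "rot": [0, 0, -70]}
    - {"offset": [31, -61, 5], "rot": [0, 0, -70]}
  hand: 0.6

```text
time: 2.5
position: [0.528, -0.0232, 0.2945]
tool_rot: [0.71, 0.705, -0.0, -0.0]
ft_force: [-0.1, -0.6, 0.1]
grip_width: 0.0522
grip_force: 0.0
```

```bash
cat >h.py <<'E'
from rig import get_obs, vision, nets
import cv2, numpy as np
from scipy.spatial.transform import Rotation as Ro
def cam():
    c={k:np.array(v) for k,v in vision.calibration("wrist").items()}
    im=vision.camera("wrist"); return im,c
def ray2plane(c,uv,z):
    K=c["K"]; d=np.array([c["k1"]*1.0,0,0,0],float)
    # distortion model identical to OpenCV k1
    p=cv2.undistortPoints(np.array(uv,float).reshape(-1,1,2),K,d).reshape(-1,2)
    D=np.c_[p,np.ones(len(p))]@c["R"]; C=-c["R"].T@c["t"]
    return C+D*((z-C[2])/D[:,2])[:,None]
def topix(c,X):
    return cv2.projectPoints(np.atleast_2d(np.array(X,float)),cv2.Rodrigues(c["R"])[0],c["t"].astype(float),c["K"],np.array([float(c["k1"]),0,0,0]))[0].reshape(-1,2)
def state():
    o=get_obs(); R=Ro.from_quat(o["tool_rot"]).as_matrix()
    print("t",round(o["time"],2),"pos",np.round(o["position"],4),"yawY",round(np.degrees(np.arctan2(R[1,1],R[0,1])),2),"tilt",np.round(R[:,2],3),"F",np.round(o["ft_force"],1),"w",round(o["grip_width"],4))
def net(q):
    for d in nets.spot_point("wrist",q)[:2]: print(q,np.round(d["centre"],4),round(d["conf"],2))
def save(im,n): cv2.imwrite(n,im[:,:,::-1])
E
python3 - <<'E'
from h import *
state(); im,c=cam(); save(im,"pics/b.png"); np.save("b.npy",c,allow_pickle=True)
net("panel_top"); net("cap"); net("unit")
E
```

```text
t 2.5 pos [ 0.528  -0.0232  0.2945] yawY -0.4 tilt [-0.001  0.    -1.   ] F [-0.1 -0.6  0.1] w 0.0522
cap [ 0.5347 -0.0217  0.0855] 0.83
unit [ 0.5332 -0.0273  0.0018] 0.88
```

View pics/b.png

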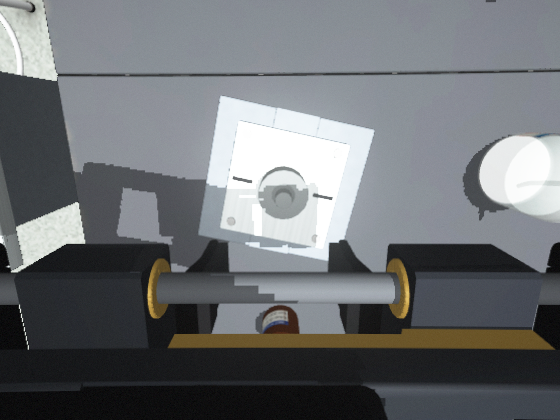

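The wrist view has up = +y and right = +x. The panel is at about (290,188), the marks are near (242,180) and (322,196), and the stem is at about (283,197). I'll measure them.

```bash
python3 - <<'E'
from h import *
im=cv2.imread("pics/b.png"); c=np.load("b.npy",allow_pickle=True).item()
g=cv2.cvtColor(im,6)
m=(g<90).astype(np.uint8)
n,l,s,ce=cv2.connectedComponentsWithStats(m)
P=[]
for i in range(1,n):
    x,y,w,h,a=s[i]
    if 215<x<350 and 140<y<230 and 10<a<200: 
        print(s[i],ce[i]); P.append(ce[i])
W=ray2plane(c,P,.083); print(W)
if len(W)==2:
    d=W[1]-W[0]; print(W.mean(0),np.degrees(np.arctan2(d[1],d[0])),np.linalg.norm(d))
print(ray2plane(c,[[283,197]],.137), topix(c,[[.53,-.023,.137]]))
big=cv2.resize(im[150:240,220:350],None,fx=5,fy=5,interpolation=cv2.INTER_CUBIC); cv2.imwrite("pics/b2.png",big)
E
```

```text
Traceback (most recent call last):
  File "h.py", line 10, in ray2plane
    p=cv2.undistortPoints(np.array(uv,float).reshape(-1,1,2),K,d).reshape(-1,2)
      ~~~~~~~~~~~~~~~~~~~^^^^^^^^^^^^^^^^^^^^^^^^^^^^^^^^^^^^^^^^
cv2.error: OpenCV(4.12.0) /io/opencv/modules/calib3d/src/undistort.dispatch.cpp:347: error: (-215:Assertion failed) CV_IS_MAT(_src) && CV_IS_MAT(_dst) && (_src->rows == 1 || _src->cols == 1) && (_dst->rows == 1 || _dst->cols == 1) && _src->cols + _src->rows - 1 == _dst->rows + _dst->cols - 1 && (CV_MAT_TYPE(_src->type) == CV_32FC2 || CV_MAT_TYPE(_src->type) == CV_64FC2) && (CV_MAT_TYPE(_dst->type) == CV_32FC2 || CV_MAT_TYPE(_dst->type) == CV_64FC2) in function 'cvUndistortPointsInternal'
```

```bash
python3 - <<'E'
from h import *
im=cv2.imread("pics/b.png"); c=np.load("b.npy",allow_pickle=True).item()
g=cv2.cvtColor(im,6).astype(float)
P=[]
for x0,x1,y0,y1 in ((229,257,173,188),(310,337,189,203)):
    w=np.clip(150-g[y0:y1,x0:x1],0,None); yy,xx=np.mgrid[y0:y1,x0:x1]
    P.append([(w*xx).sum()/w.sum(),(w*yy).sum()/w.sum()]); print(g[y0:y1,x0:x1].min(),(w>0).sum())
print(P)
W=ray2plane(c,P,.083)
d=W[1]-W[0]; print(W.mean(0),np.degrees(np.arctan2(d[1],d[0])),np.linalg.norm(d))
print(ray2plane(c,[[283,197]],.137), topix(c,[[.53,-.023,.137]]))
big=cv2.resize(im[150:240,220:350],None,fx=5,fy=5,interpolation=cv2.INTER_CUBIC); cv2.imwrite("pics/b2.png",big)
E
```

```text
102.0 52
99.0 50
[[np.float64(241.71826977803073), np.float64(179.42401821286285)], [np.float64(321.87134180011043), np.float64(196.32192159028162)]]
[ 0.53198049 -0.02347551  0.083     ] -12.491968570894727 0.08777445794363935
[[ 0.53227403 -0.02093508  0.137     ]] [[280.5188756  199.21849507]]
```

View pics/b2.png

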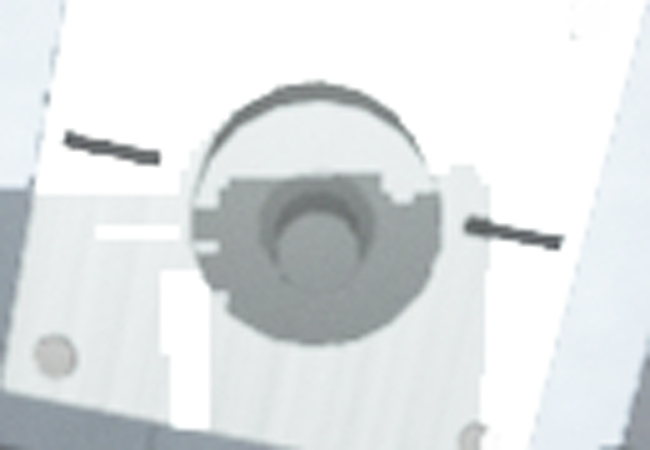

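The crop shows the marks clearly. Their spacing is 87.8 mm against 88 expected. The panel centre is (0.532, -0.0235) with yaw -12.5°, and the stem is on the axis. I'll descend on the stem.

Request:
apply_moves:
  series:
    - {"offset": [0.4, 0, -4]}
    - {"offset": [0.4, 0, -8]}
    - {"offset": [0.4, 0, -11]}
    - {"offset": [0.4, 0, -13]}
    - {"offset": [0.4, 0, -14.5]}
    - {"offset": [0.4, 0, -15.3]}
    - {"offset": [0.4, 0, -15.3]}
    - {"offset": [0.4, 0, -15.3]}

```text
schema error: expected keys offset, rot
```

Request:
apply_moves:
  series:
    - {"offset": [0.4, 0, -4], "rot": [0, 0, 0]}
    - {"offset": [0.4, 0, -8], "rot": [0, 0, 0]}
    - {"offset": [0.4, 0, -11], "rot": [0, 0, 0]}
    - {"offset": [0.4, 0, -13], "rot": [0, 0, 0]}
    - {"offset": [0.4, 0, -14.5], "rot": [0, 0, 0]}
    - {"offset": [0.4, 0, -15.3], "rot": [0, 0, 0]}
    - {"offset": [0.4, 0, -15.3], "rot": [0, 0, 0]}
    - {"offset": [0.4, 0, -15.3], "rot": [0, 0, 0]}

```text
time: 3.5
position: [0.5333, -0.0245, 0.1421]
tool_rot: [0.71, 0.704, 0.0, 0.0]
ft_force: [-0.7, -0.1, 0.2]
grip_width: 0.0529
grip_force: 0.0
```

Request:
apply_moves:
  series:
    - {"offset": [0, 0.1, 0], "rot": [0, 0, 0]}
    - {"offset": [0, 0.1, 0], "rot": [0, 0, 0]}
    - {"offset": [0, 0.1, 0], "rot": [0, 0, 0]}
    - {"offset": [0, 0.1, 0], "rot": [0, 0, 0]}
    - {"offset": [0, 0.1, 0], "rot": [0, 0, 0]}
    - {"offset": [0, 0.1, 0], "rot": [0, 0, 0]}
    - {"offset": [0, 0.1, 0], "rot": [0, 0, 0]}
  hand: 0
  newtons: 15

```text
time: 4.2
position: [0.5328, -0.0236, 0.1416]
tool_rot: [0.71, 0.704, -0.0, -0.0]
ft_force: [-0.2, -0.4, 1.5]
grip_width: 0.0146
grip_force: 19.7
```

Request:
apply_moves:
  series:
    - {"offset": [0, 0, 2], "rot": [0, 0, 0]}
    - {"offset": [0, 0, 4], "rot": [0, 0, 0]}
    - {"offset": [0, 0, 6], "rot": [0, 0, 0]}
    - {"offset": [-0.5, 4, 6], "rot": [0, 0, 0]}
    - {"offset": [-1, 8, 6], "rot": [0, 0, 0]}
    - {"offset": [-1, 12, 6], "rot": [0, 0, 0]}
    - {"offset": [-1, 15, 5], "rot": [0, 0, 0]}
    - {"offset": [-1, 17.5, 2], "rot": [0, 0, 0]}
    - {"offset": [-1, 17.5, -2], "rot": [0, 0, 0]}
    - {"offset": [-1, 17.5, -5], "rot": [0, 0, 0]}
    - {"offset": [-1, 17.5, -7], "rot": [0, 0, 0]}
    - {"offset": [-1, 17.5, -7.8], "rot": [0, 0, 0]}
    - {"offset": [-1, 17.5, -8.1], "rot": [0, 0, 0]}
    - {"offset": [-1, 17.5, -8.1], "rot": [0, 0, 0]}
    - {"offset": [-1, 17.5, -8.1], "rot": [0, 0, 0]}

```text
time: 5.7
position: [0.5237, 0.1514, 0.0616]
tool_rot: [0.71, 0.704, 0.001, 0.001]
ft_force: [0.4, -0.6, -0.3]
grip_width: 0.0144
grip_force: 19.6
```

```bash
python3 - <<'E'
from h import *
state(); vision.camera("side")
print(nets.spot_point("side","cap")[:1])
save(vision.camera("side"),"pics/c.png")
E
```

```text
t 5.7 pos [0.5237 0.1514 0.0616] yawY -0.51 tilt [ 0.002  0.    -1.   ] F [ 0.4 -0.6 -0.3] w 0.0144
[{'centre': [0.5223, 0.1478, 0.0036], 'conf': 0.68}]
```

View pics/c.png

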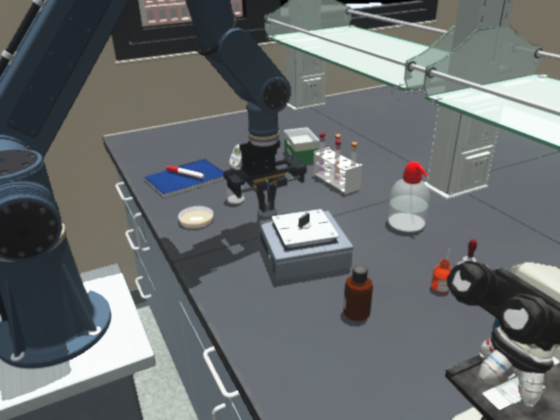

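The cap is held just above the worktop at about (265,215) and the wing is exposed at (305,218). Next I'll lower it to contact, release and back off.

Request:
apply_moves:
  series:
    - {"offset": [0, 0, -0.15], "rot": [0, 0, 0]}
    - {"offset": [0, 0, -0.3], "rot": [0, 0, 0]}
    - {"offset": [0, 0, -0.35], "rot": [0, 0, 0]}
    - {"offset": [0, 0, -0.35], "rot": [0, 0, 0]}

```text
time: 6.25
position: [0.5232, 0.1514, 0.0586]
tool_rot: [0.71, 0.704, 0.0, 0.0]
ft_force: [-1.9, -0.6, 9.8]
grip_width: 0.0146
grip_force: 20.2
```

Contact at 9.8 N. I'll open, raise, then return over the unit.

Request:
apply_moves:
  series:
    - {"offset": [0, 0, 0.05], "rot": [0, 0, 0]}
    - {"offset": [0, 0, 0.05], "rot": [0, 0, 0]}
    - {"offset": [0, 0, 0.05], "rot": [0, 0, 0]}
    - {"offset": [0, 0, 0.05], "rot": [0, 0, 0]}
    - {"offset": [0, 0, 0.05], "rot": [0, 0, 0]}
    - {"offset": [0, 0, 3], "rot": [0, 0, 0]}
    - {"offset": [0, 0, 7], "rot": [0, 0, 0]}
    - {"offset": [0, 0, 12], "rot": [0, 0, 0]}
    - {"offset": [0.4, -4, 15], "rot": [0, 0, 0]}
    - {"offset": [0.8, -8, 16], "rot": [0, 0, 0]}
    - {"offset": [0.8, -12, 16], "rot": [0, 0, 0]}
    - {"offset": [0.8, -15.5, 16], "rot": [0, 0, 0]}
    - {"offset": [0.8, -17.5, 16], "rot": [0, 0, 0]}
    - {"offset": [0.8, -17.5, 16], "rot": [0, 0, 0]}
    - {"offset": [0.8, -17.5, 16], "rot": [0, 0, 0]}
  hand: 0.5

```text
time: 7.75
position: [0.5305, -0.0235, 0.2168]
tool_rot: [0.711, 0.704, 0.0, -0.001]
ft_force: [0.0, -0.1, 0.0]
grip_width: 0.0435
grip_force: 0.0
```

```bash
python3 - <<'E'
from h import *
state(); im,c=cam(); np.save("d.npy",c,allow_pickle=True)
net("fastener_grip"); net("panel_top"); net("cap")
u=topix(c,[[.532,-.0235,.107]])[0]; print(u)
x,y=int(u[0])-70,int(u[1])-60
print("crop origin",x,y)
cv2.imwrite("pics/dfull.png",im[:,:,::-1])
cv2.imwrite("pics/d.png",cv2.resize(im[max(y,0):y+120,x:x+140,::-1],None,fx=5,fy=5,interpolation=cv2.INTER_CUBIC))
vision.camera("side"); print(nets.spot_point("side","cap")[:1])
E
```

```text
t 7.75 pos [ 0.5305 -0.0235  0.2168] yawY -0.58 tilt [-0.001  0.001 -1.   ] F [ 0.  -0.1  0. ] w 0.0435
fastener_grip [ 0.5343 -0.022   0.108 ] 0.59
panel_top [ 0.5335 -0.0263  0.0826] 0.91
cap [0.5225 0.1538 0.002 ] 0.7
[280.15603497 213.65091021]
crop origin 210 153
[{'centre': [0.5215, 0.1508, 0.0021], 'conf': 0.73}]
```

View pics/d.png

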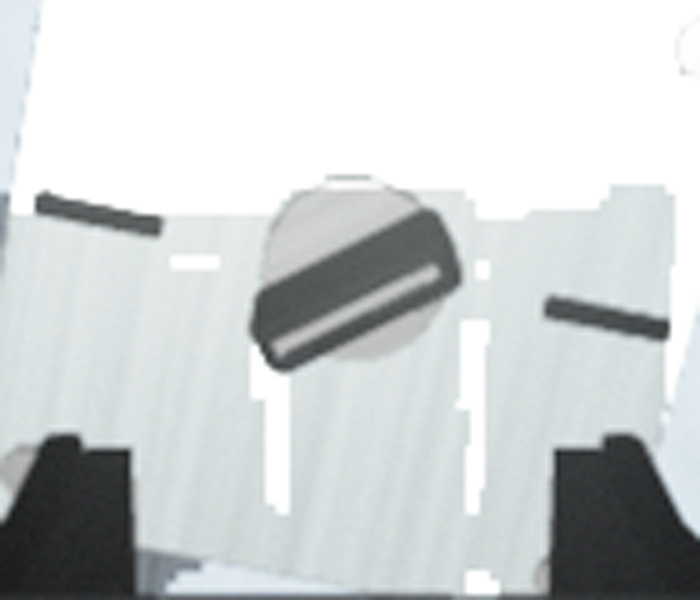

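The slot runs from crop (280,350) to (435,270) and the marks are at (99,215) and (607,317). I'll convert these to angles.

```bash
python3 - <<'E'
from h import *
c=np.load("d.npy",allow_pickle=True).item()
f=lambda P:np.array(P)/5.+[210,153]-.4
s=ray2plane(c,f([[280,350],[435,270]]),.109); m=ray2plane(c,f([[99,215],[607,317]]),.083)
for w in (s,m):
    d=w[1]-w[0]; print(w.mean(0),np.degrees(np.arctan2(d[1],d[0])),np.linalg.norm(d))
E
```

```text
[ 0.53263712 -0.02373985  0.109     ] 27.69961386554484 0.02709792907358857
[ 0.53250833 -0.02349635  0.083     ] -12.275951436531036 0.0877480516605402
```

The wing is at 27.7° and the marks at -12.4°, so the fastener is at about 40° (0.70 rad). I'll turn the gripper by -62° so it closes across the wing, then descend.

Request:
apply_moves:
  series:
    - {"offset": [0.2, 0, 0], "rot": [0, 0, -8]}
    - {"offset": [0.2, 0, 0], "rot": [0, 0, -16]}
    - {"offset": [0.2, 0, 0], "rot": [0, 0, -24]}
    - {"offset": [0.2, 0, 0], "rot": [0, 0, -32]}
    - {"offset": [0.2, 0, 0], "rot": [0, 0, -40]}
    - {"offset": [0.2, 0, 0], "rot": [0, 0, -48]}
    - {"offset": [0.2, 0, -2], "rot": [0, 0, -56]}
    - {"offset": [0.2, 0, -4], "rot": [0, 0, -62]}
    - {"offset": [0.2, 0, -6.5], "rot": [0, 0, -62]}
    - {"offset": [0.2, 0, -8.5], "rot": [0, 0, -62]}
    - {"offset": [0.2, 0, -9.7], "rot": [0, 0, -62]}
    - {"offset": [0.2, 0, -10.3], "rot": [0, 0, -62]}
    - {"offset": [0.2, 0, -10.3], "rot": [0, 0, -62]}
    - {"offset": [0.2, 0, -10.3], "rot": [0, 0, -62]}

```text
time: 9.45
position: [0.5334, -0.0236, 0.1147]
tool_rot: [0.971, 0.238, 0.001, 0.0]
ft_force: [0.6, -0.6, 0.2]
grip_width: 0.0437
grip_force: 0.0
```

```bash
python3 -c "
from h import *
state()"
```

```text
t 9.45 pos [ 0.5334 -0.0236  0.1147] yawY -62.48 tilt [ 0.001 -0.    -1.   ] F [ 0.6 -0.6  0.2] w 0.0437
```

Well placed. I'll close on the wing.

Request:
apply_moves:
  series:
    - {"offset": [0, 0, -0.2], "rot": [0, 0, 0]}
    - {"offset": [0, 0, -0.2], "rot": [0, 0, 0]}
    - {"offset": [0, 0, -0.2], "rot": [0, 0, 0]}
    - {"offset": [0, 0, -0.2], "rot": [0, 0, 0]}
    - {"offset": [0, 0, -0.2], "rot": [0, 0, 0]}
    - {"offset": [0, 0, -0.2], "rot": [0, 0, 0]}
    - {"offset": [0, 0, -0.2], "rot": [0, 0, 0]}
  hand: 0
  newtons: 25

```text
time: 10.15
position: [0.5328, -0.0234, 0.1122]
tool_rot: [0.971, 0.238, 0.0, -0.0]
ft_force: [0.3, 1.4, 2.6]
grip_width: 0.01
grip_force: 25.0
```

Request:
apply_moves:
  series:
    - {"offset": [0, 0, 0], "rot": [0, 0, -5]}
    - {"offset": [0, 0, 0], "rot": [0, 0, -10]}
    - {"offset": [0, 0, 0], "rot": [0, 0, -15]}
    - {"offset": [0, 0, 0], "rot": [0, 0, -20]}
    - {"offset": [0, 0, 0], "rot": [0, 0, -25]}
    - {"offset": [0, 0, 0], "rot": [0, 0, -30]}
    - {"offset": [0, 0, 0], "rot": [0, 0, -35]}
    - {"offset": [0, 0, 0], "rot": [0, 0, -40]}
    - {"offset": [0, 0, 0], "rot": [0, 0, -40]}
    - {"offset": [0, 0, 0], "rot": [0, 0, -40]}
    - {"offset": [0, 0, 0], "rot": [0, 0, -40]}
    - {"offset": [0, 0, 0], "rot": [0, 0, -40]}
    - {"offset": [0, 0, 0], "rot": [0, 0, -40]}

```text
time: 11.45
position: [0.5328, -0.0236, 0.1121]
tool_rot: [0.994, -0.109, -0.0, 0.0]
ft_force: [-0.8, 0.5, 2.2]
grip_width: 0.0097
grip_force: 25.0
```

```bash
python3 -c "
from h import *
state(); print(get_obs()['moment'])"
```

```text
t 11.45 pos [ 0.5328 -0.0236  0.1121] yawY -102.47 tilt [-0.  0. -1.] F [-0.8  0.5  2.2] w 0.0097
[ 0.03039078  0.25281104 -0.02646789]
```

Aligned at -12.5°. I'll press down gradually.

Request:
apply_moves:
  series:
    - {"offset": [0, 0, -0.2], "rot": [0, 0, 0]}
    - {"offset": [0, 0, -0.4], "rot": [0, 0, 0]}
    - {"offset": [0, 0, -0.6], "rot": [0, 0, 0]}
    - {"offset": [0, 0, -0.8], "rot": [0, 0, 0]}
    - {"offset": [0, 0, -1.0], "rot": [0, 0, 0]}
    - {"offset": [0, 0, -1.1], "rot": [0, 0, 0]}
    - {"offset": [0, 0, -1.2], "rot": [0, 0, 0]}
    - {"offset": [0, 0, -1.2], "rot": [0, 0, 0]}
    - {"offset": [0, 0, -1.2], "rot": [0, 0, 0]}

```text
time: 12.35
position: [0.5329, -0.0236, 0.102]
tool_rot: [0.994, -0.109, 0.0, 0.0]
ft_force: [-4.8, -0.3, 19.7]
grip_width: 0.0098
grip_force: 25.0
```

Request:
apply_moves:
  series:
    - {"offset": [0, 0, -0.1], "rot": [0, 0, 0]}
    - {"offset": [0, 0, -0.1], "rot": [0, 0, 0]}
    - {"offset": [0, 0, -0.1], "rot": [0, 0, 0]}

```text
time: 12.65
position: [0.5329, -0.0236, 0.1019]
tool_rot: [0.994, -0.109, 0.001, 0.0]
ft_force: [-6.7, 1.7, 25.5]
grip_width: 0.0097
grip_force: 25.0
```

```bash
python3 - <<'E'
from h import *
state(); im,c=cam(); net("panel_top"); net("fastener_grip")
ims=vision.camera("side"); print(nets.spot_point("side","panel_top")[:1],nets.spot_point("side","cap")[:1])
cv2.imwrite("pics/e.png",np.hstack([im[100:400,60:460],cv2.resize(ims[150:300,200:400],(400,300))])[:,:,::-1])
E
```

```text
t 12.65 pos [ 0.5329 -0.0236  0.1019] yawY -102.47 tilt [ 0.001 -0.001 -1.   ] F [-6.7  1.7 25.5] w 0.0097
panel_top [ 0.5346 -0.0247  0.0749] 0.61
[{'centre': [0.5335, -0.0243, 0.0763], 'conf': 0.7}] [{'centre': [0.5293, -0.0187, 0.0003], 'conf': 0.68}]
```

View pics/e.png

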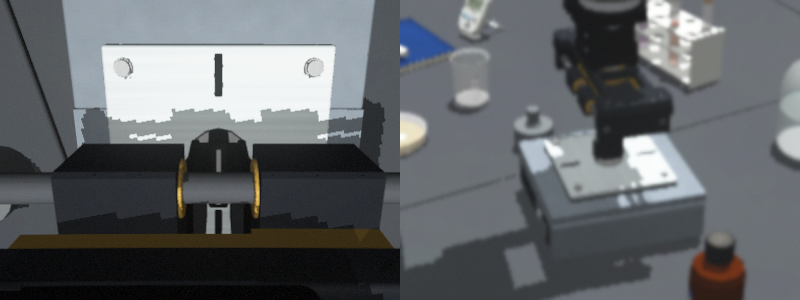

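The view shows the slot in line with the mark (218,75 in the crop). The panel is down against a hard stop after 10 mm at 25 N, and the cap stands upright on the worktop. I'll hand it in.

```bash
python3 -c "
from rig import hand_in
print(hand_in())"
```

```text
the job is handed in; nothing more can be done
None
```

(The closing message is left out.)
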